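Swap the wrong power module in the kit rack

ROBOT

A 7-joint arm with a two-finger parallel gripper is mounted at the origin on the work surface. World frame = base frame: x ahead of the robot, y to its left, z up, the work surface at z = 0. Lengths are in m, angles in degrees, forces in N, time in s.
With the tool pointing down it reaches from about 0.425 to 0.875 m from the base axis. Payload 4.7 kg.
Tool frame: the origin (TCP) lies midway between the tips of the shut fingers; the grasp point (between the pads) lies env.grip_point_offset behind it (env.grip_point_offset is the distance from the TCP to the grasp point, in m); z points along the fingers, y is the line along which they close (so a half turn about z gives the same grasp; the last joint's range is limited). The gripper opens to 87 mm and grips with 3 to 60 N. Pads are 19 mm wide; open, the fingers measure 117 mm over their backs; the gripper's body (75 mm by 190 mm) begins 51 mm behind the grasp point.
Start: joints at [77.871, 18.392, -4.016, 83.108, 1.295, 78.541, -3.26], TCP at [0.146, -0.634, 0.223] pointing down, gripper open.
Joint ranges: [-163.93, 163.93], [-17.29, 119.83], [-79.2, 71.16], [3.27, 140.29], [-89.18, 269.18], [5.43, 117.66], [-154.24, 154.24]. Speed limits (degrees/s): [147.25, 147.25, 180, 180, 180, 180, 180].

INTERFACE

Orientations are given as [roll, pitch, yaw] about the fixed x, y, z axes, in that order (R = Rz(yaw) Ry(pitch) Rx(roll)).
In Python, from cell import env gives the robot as it stands.
- The arm moves only by the shell command python3 -m creep 'ROWS' [FORCE]. ROWS is a JSON object of lists of equal length, an entry for each row: "translation": the shift along the tool's x, y, z in units of 0.08 m (1.0 is 0.08 m), a list of three; "turn": the turn, a rotation vector about the tool's x, y, z in units of 180 degrees (1.0 is 180 degrees), a list of three; "grip": the opening, from 0 (shut) to 1 (fully open). In form: {"translation": [[x, y, z], ...], "turn": [[ax, ay, az], ...], "grip": [grip, ...]}. A call has 1 to 5 rows; each row shifts and turns the commanded pose from where the row before left it, along the tool's axes as they then stand; what a row does not reach is not made up. A row lasts 1/8 s, in which the tool goes at most 62.5 mm and 10.7 degrees, less where a joint would pass 70% of its speed; a pose out of reach is approached as far as the arm can. A call with a number of a shift or a turn outside -1 to 1 is refused whole. A call with a gripper value outside its range is refused whole. The fingers move at their own pace and stop on an object; FORCE is the grip in N (left out, the last holds). Time passes only in rows, so rows that do not move let the fingers close. It gives the time, the measured TCP pose, the force, the opening and the grip force at its end, in the units of the state.
- env.get_obs(): the state, without advancing time (a new reading comes with each control period).
- env.read_camera(name): name is "side" or "top" or "wrist"; returns a dict with "frame" (420x560x3 uint8, red, green, blue), "z_map" (420x560 float32, m along the optical axis (not along the pixel's ray), 0 where there is no reading), "K" (3x3 intrinsics, pixels), "rvec" (rotation vector, rad) and "tvec" (3), from world to camera coordinates, as OpenCV has them. Camera axes: x right, y down, z forward; pixel columns grow to the right and rows downward; lengths in m; the calibration is good to about 2 mm. A picture is of the moment at which its call begins.
- env.sign_off(): hands the job in; it is judged then, once.
The state is a dict: "time_s": time; "qpos": joint angles; "joint_velocities": joint speeds; "effort": joint torques, N m; "tool_pos": TCP position; "tool_rot": TCP orientation; "force": force on the tool from outside, world axes, zero at the start; "wrist_torque": the same for the moment, N m; "grip_width": finger opening in m; "grasp_force": force on a finger pad.
Only numpy, scipy, OpenCV 4.12 (cv2) and the standard library are available. Lean on these libraries where they do the work, as an engineer would, in place of code of your own. Each camera call takes 0.05 s, during which the arm holds its last target. There are 200 camera calls.

TASK

One of the four power modules in the rack is orange; all four should be blue. Slide the orange one out and put it flat, whole length on the red patch, then slide the blue spare from the green mat fully home into the empty bay, the same way round as its neighbours. Leave the other modules and everything else on the bench where they are.

Things in the scene. Friction and masses are not known exactly. Their poses are not given: they have to be found in the camera images.
- kit_rack: aluminium rack fixed to the bench, 140 deep x 236 mm wide, 4 bays side by side. Origin: on the bench, middle of its open front; x points into the bays. Bay centre lines at y = -87, -29, 29, 87 mm, each 54 mm wide between 4 mm walls, whose rounded noses reach 3 mm out of the front. Walls 26 mm high, 42 mm beyond x = 85 mm. Modules slide on the bench itself.
- rack_stop (a point): middle of the face of the rack's back stop, on the bench, 132 mm in x from the rack's origin. A module fully home touches it or is within 3 mm: its origin is then at x = 64 to 67 mm of the rack, its front end (with the well) flush with the rack's front.
- rack_cover (a point): middle of the front edge of the rack's clear fixed cover, at its underside, 42 mm above the bench, at x = 85 mm of the rack; 4 mm thick, it runs from there to the back stop over all bays, so modules can only be slid in and out through the front.
- stock_mat: thin green mat, flush with the bench, 270 (x) x 250 mm (y); origin at its centre. The three spare modules lie on it side by side, wells towards the robot.
- return_patch: thin red patch, flush with the bench, 280 (x) x 200 mm (y); origin at its centre. It lies on the other side of the kit rack from the stock mat (which side varies).
- kit_a: power module 130 long (x) x 48 wide (y) x 36 mm high, 0.2-0.42 kg. Origin: underside centre. Front (-x) half: blue, with an open-topped finger well, 56 (x) x 34 mm (y) inside, centred 29 mm to -x of the origin, floor at 6 mm, rim at 36 mm; front wall 8, sides 7 mm thick. Rear half: black block, rear upright corners rounded 6 mm, blue stripe. Correct, already home in a bay.
- kit_b: Exactly like kit_a (same sizes): blue, correct, in another bay.
- kit_c: Exactly like kit_a (same sizes): blue, correct, in another bay.
- wrong: power module 130 long (x) x 48 wide (y) x 36 mm high, 0.2-0.42 kg. Origin: underside centre. Front (-x) half: orange, with an open-topped finger well, 56 (x) x 34 mm (y) inside, centred 29 mm to -x of the origin, floor at 6 mm, rim at 36 mm; front wall 8, sides 7 mm thick. Rear half: black block, rear upright corners rounded 6 mm, orange stripe. The one wrong module, home in any bay.
- wrong_front (a point): middle of the lower edge of the orange kit module's front end (-65, 0, 0 mm in its frame)
- wrong_rear (a point): middle of the lower edge of the orange kit module's rear end (+65, 0, 0 mm in its frame)
- spare_blue: power module 130 long (x) x 48 wide (y) x 36 mm high, 0.2-0.42 kg. Origin: underside centre. Front (-x) half: blue, with an open-topped finger well, 56 (x) x 34 mm (y) inside, centred 29 mm to -x of the origin, floor at 6 mm, rim at 36 mm; front wall 8, sides 7 mm thick. Rear half: black block, rear upright corners rounded 6 mm, blue stripe. Correct replacement, on the mat.
- spare_blue_front (a point): middle of the lower edge of the blue spare's front (well) end (-65, 0, 0 mm in its frame)
- spare_yellow: Same shape as the others but yellow; on the stock mat; not to be used.
- spare_orange: Same shape as the others and orange; on the stock mat; not to be used.
- can: bystander: upright can, 60 mm diameter, 75 mm high; origin at the centre of its base
- tape: bystander: black ring of tape lying flat, 90 mm outer diameter, 20 mm high; origin at the centre of its base
- driver: bystander: small yellow screwdriver lying on the bench near the robot, 140 mm long along its x, up to 30 mm thick; origin near its middle
- connector: bystander: steel round connector standing on end, 43 mm diameter, 50 mm high; origin at the centre of its base
- terminal_box: bystander: cardboard box 50 x 36 x 40 mm high; origin at the centre of its base
- brass_cap: bystander: brass round connector standing on the far edge of the return patch, 43 mm diameter, 50 mm high; origin at the centre of its base
- relay: bystander: grey relay 30 x 30 x 40 mm high, standing at the far edge of the stock mat; origin at the centre of its base

How it is judged (in metres and radians):
On the way, in this order (a step that is already met when the one before it is completed fails the run):
1. the orange module is out of the rack (x of wrong_rear in the frame of kit_rack below 0 m), for 0.1 s.
2. the blue spare is fully home in the empty bay (x of spare_blue in the frame of kit_rack between 0.06 and 0.073 m and y of spare_blue in the frame of kit_rack between -0.1 and 0.1 m and x of spare_blue_front in the frame of kit_rack below 0.02 m and angle between the x axis of spare_blue and the x axis of kit_rack, either way round below 0.12 rad and height (world z) of spare_blue between -0.005 and 0.006 m and angle between spare_blue's own z axis and vertical below 0.06 rad), for 0.2 s.
At the end, for the whole second after the job is handed in: Blue spare at rest flat in the empty bay, well to the front, within about 6 mm of the back stop; the orange kit module at rest flat with both its ends over the red patch. Good kit modules within 12 mm, other spares and bystanders within 30 mm of where they began (all of step 2 and linear speed of each of spare_blue, wrong below 0.02 m/s and height (world z) of wrong between -0.005 and 0.006 m and angle between wrong's own z axis and vertical below 0.06 rad and x of wrong_front in the frame of return_patch between -0.14 and 0.14 m and y of wrong_front in the frame of return_patch between -0.1 and 0.1 m and x of wrong_rear in the frame of return_patch between -0.14 and 0.14 m and y of wrong_rear in the frame of return_patch between -0.1 and 0.1 m and distance of each of kit_a, kit_b, kit_c from where it was at the start of the episode below 0.012 m and distance of each of spare_yellow, spare_orange, can, tape, driver, connector, terminal_box, brass_cap, relay from where it was at the start of the episode below 0.03 m); the robot touches nothing.
It fails at once if a good module of the kit is shifted by more than 20 mm (distance of any of kit_a, kit_b, kit_c from where it was at the start of the episode above 0.02 m).
It fails at once if another spare or a bystander is shifted by more than 30 mm (distance of any of spare_yellow, spare_orange, can, tape, driver, connector, terminal_box, brass_cap, relay from where it was at the start of the episode above 0.03 m).
It also fails if it takes over 72 s, if anything falls off the work surface, if the arm or the gripper's body presses on something with over 40 N, if the wrist force passes 120 N, or if a joint passes its speed limit or range.

## Working session

There is one attempt and no reset: what is moved stays moved. The work goes in short steps, Python scripts to look and compute and a shell command to move; the robot and the scene stay as the last step left them, time stands still between calls to the robot, and variables do not carry over. Pictures are saved under pics/ and viewed, at most 14 in all, crops included, and the job is handed in when it is done.

```bash
mkdir -p pics; ls; cat > h.py <<'E'
import numpy as np, cv2
from cell import env
def cam(n):
    c=env.read_camera(n); R=cv2.Rodrigues(np.array(c["rvec"],float))[0]; return c,R,np.array(c["tvec"],float).ravel()
def save(c,f,s=None):
    cv2.imwrite("pics/"+f,c["frame"][:,:,::-1])
def ray(c,R,t,uv,z):
    d=R.T@np.linalg.inv(c["K"])@np.array([uv[0],uv[1],1.]); o=-R.T@t
    return o+d*(z-o[2])/d[2]
def cloud(c,R,t):
    z=c["z_map"]; v,u=np.indices(z.shape); P=np.stack([u,v,np.ones_like(u)],-1)@np.linalg.inv(c["K"]).T*z[...,None]
    return (P-t)@R
E
python3 - <<'E'
from h import *
for n in("top","side"):
    c,R,t=cam(n); save(c,n+"0.png"); print(n,-R.T@t,R[2])
o=env.get_obs(); print(o["tool_pos"],o["tool_rot"],o["time_s"],env.grip_point_offset,o["grip_width"])
E
```

```text
pics
top [0.3655565  0.02540436 1.35023915] [ 0.14987796 -0.02386286 -0.98841649]
side [0.32165729 0.94209143 0.64983053] [ 0.20358421 -0.82025599 -0.53454054]
[ 0.14536518 -0.63303076  0.22157607] [-1.79902530e+02  6.80094595e-03  1.29381467e+01] 0.1 0.0187 0.08673321345904862
```

View pics/top0.png

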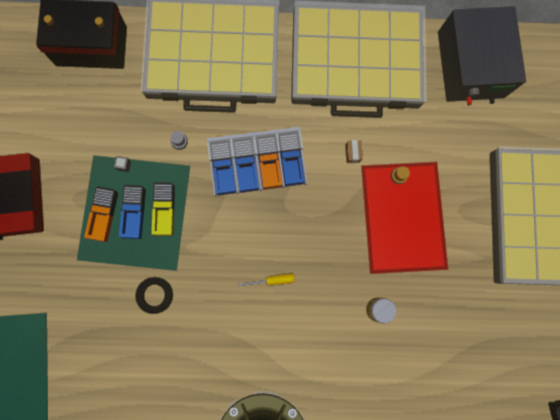

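View pics/side0.png

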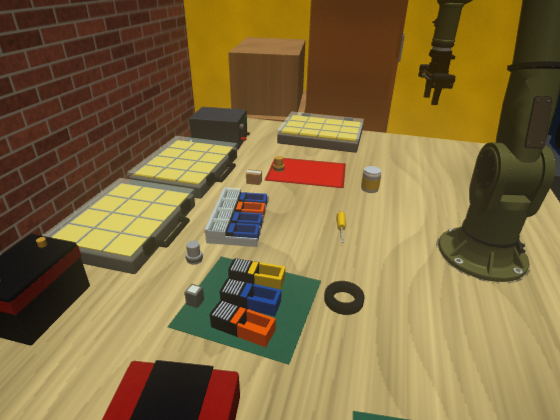

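The top view shows the kit with orange in the third bay from the left, at about (270,168). The green mat is on the left with spares orange (98,215), blue (131,212) and yellow (163,210). The red patch is on the right at (405,218), and the driver is at (270,280). The side view agrees. I plan to drag the orange module out by pinching its front wall, and to lift the spare by its sides.

```bash
cat >> h.py <<'E'
def rects(c,R,t,zs=(.028,.044)):
    hsv=cv2.cvtColor(c["frame"],cv2.COLOR_RGB2HSV); P=cloud(c,R,t)
    out={}
    for k,lo,hi in(("orange",(5,180,120),(14,255,255)),("blue",(105,150,60),(125,255,255)),("yellow",(25,180,120),(33,255,255)),("red",(0,180,100),(3,255,255)),("green",(70,80,20),(90,255,140))):
        m=cv2.inRange(hsv,lo,hi); n,l,s,_=cv2.connectedComponentsWithStats(m)
        for i in range(1,n):
            if s[i,4]<60: continue
            q=P[l==i]; 
            if k in("orange","blue","yellow"): q=q[(q[:,2]>zs[0])&(q[:,2]<zs[1])]
            if len(q)<25: continue
            r=cv2.minAreaRect(q[:,:2].astype(np.float32)); b=cv2.boxPoints(r)
            out.setdefault(k,[]).append((s[i,:5],q.mean(0),r))
    return out
E
python3 - <<'E'
from h import *
np.set_printoptions(precision=3,suppress=True)
c,R,t=cam("top")
for k,v in rects(c,R,t).items():
    for s,m,r in v:
        if s[4]<20000 and abs(m[1])<.75: print(k,s,m,np.round(r[0],3),np.round(r[1],3),round(r[2],1))
# rack corners in image, front left/right on wall top z=.026 ; back at .046
P=cloud(c,R,t)
for uv in((214,195),(305,185),(208,137),(300,128),(270,280),(155,278),(155,312),(354,160),(383,310),(264,152),(241,284)): print(uv,P[uv[1],uv[0]])
E
```

```text
blue [282 151  18   6  80] [ 0.699 -0.051  0.036] [ 0.698 -0.05 ] [0.014 0.042] 7.5
blue [237 157  17   7  82] [0.679 0.064 0.036] [0.679 0.064] [0.013 0.041] 10.1
blue [283 157  21  27 405] [ 0.648 -0.057  0.035] [ 0.657 -0.057] [0.063 0.046] 8.7
blue [214 160  17   7  82] [0.67  0.121 0.036] [0.67  0.121] [0.013 0.041] 8.9
blue [237 164  21  27 414] [0.627 0.055 0.036] [0.636 0.057] [0.062 0.044] 10.0
blue [214 166  21  27 430] [0.62  0.112 0.035] [0.628 0.114] [0.064 0.045] 9.6
blue [122 204  18   6  95] [0.551 0.341 0.037] [0.552 0.34 ] [0.013 0.042] 1.7
blue [119 211  23  28 497] [0.502 0.34  0.035] [0.509 0.341] [0.05  0.063] 89.3
yellow [154 202  18   5  86] [0.561 0.264 0.036] [0.561 0.263] [0.011 0.043] 0.1
yellow [152 209  20  26 450] [0.509 0.261 0.036] [0.518 0.263] [0.063 0.049] 1.7
red [  0 155  30  17 432] [0.644 0.617 0.073] [0.527 0.333] [0.692 0.063] 67.5
red [ 363  164   84  109 7611] [ 0.545 -0.345  0.005] [ 0.534 -0.202] [0.279 0.493] 7.0
red [  0 211  33  22 597] [0.503 0.598 0.074] [0.453 0.33 ] [0.632 0.063] 79.6
green [  78  157  111  113 6150] [0.536 0.332 0.008] [0.531 0.237] [0.461 0.276] 82.8
green [   0  314   47  106 4879] [0.16  0.577 0.009] [0.196 0.324] [0.251 0.639] 8.2
(214, 195) [0.59  0.139 0.018]
(305, 185) [ 0.626 -0.092  0.001]
(208, 137) [0.745 0.162 0.001]
(300, 128) [ 0.777 -0.076  0.001]
(270, 280) [ 0.382 -0.008  0.024]
(155, 278) [0.38  0.274 0.017]
(155, 312) [0.298 0.269 0.017]
(354, 160) [ 0.688 -0.212  0.034]
(383, 310) [ 0.319 -0.273  0.077]
(264, 152) [0.699 0.016 0.042]
(241, 284) [0.371 0.063 0.014]
```

```bash
cat >> h.py <<'E'
def plan(p,yaw=None,n=5,grip=1):
    """rows (tool axes/units) from the present pose to p,yaw; tool kept straight down"""
    from scipy.spatial.transform import Rotation as Ro
    import json
    o=env.get_obs(); a=np.array(o["tool_pos"]); T=Ro.from_euler("xyz",o["tool_rot"],degrees=True)
    y0=o["tool_rot"][2]; yaw=y0 if yaw is None else yaw
    G=Ro.from_euler("xyz",[180,0,yaw],degrees=True); dv=(T.inv()*G).as_rotvec()/np.pi
    d=(np.array(p)-a)/n; st=Ro.from_rotvec(dv*np.pi/n)
    for i in range(n):
        print(np.round(T.inv().apply(d)/.08,3).tolist(),np.round(dv/n,4).tolist()); T=T*st
E
python3 -c "
from h import *
plan([.56,-.01,.22],99.5,15)"
```

```text
[0.453, -0.429, 0.002] [-0.0, -0.0, -0.0321]
[0.494, -0.381, 0.002] [-0.0, -0.0, -0.0321]
[0.53, -0.329, 0.002] [-0.0, -0.0, -0.0321]
[0.56, -0.274, 0.002] [-0.0, -0.0, -0.0321]
[0.585, -0.217, 0.002] [-0.0, -0.0, -0.0321]
[0.604, -0.157, 0.002] [-0.0, -0.0, -0.0321]
[0.616, -0.095, 0.002] [-0.0, -0.0, -0.0321]
[0.623, -0.033, 0.002] [-0.0, -0.0, -0.0321]
[0.623, 0.03, 0.002] [-0.0, -0.0, -0.0321]
[0.617, 0.092, 0.002] [-0.0, -0.0, -0.0321]
[0.604, 0.154, 0.002] [-0.0, -0.0, -0.0321]
[0.586, 0.214, 0.001] [-0.0, -0.0, -0.0321]
[0.561, 0.272, 0.001] [-0.0, -0.0, -0.0321]
[0.531, 0.327, 0.001] [-0.0, -0.0, -0.0321]
[0.496, 0.379, 0.001] [-0.0, -0.0, -0.0321]
```

```bash
python3 -m creep '{"translation":[[0.453,-0.429,0],[0.494,-0.381,0],[0.53,-0.329,0],[0.56,-0.274,0],[0.585,-0.217,0]],"turn":[[0,0,-0.0321],[0,0,-0.0321],[0,0,-0.0321],[0,0,-0.0321],[0,0,-0.0321]],"grip":[1,0.8,0.7,0.6,0.58]}' 50
python3 -m creep '{"translation":[[0.604,-0.157,0],[0.616,-0.095,0],[0.623,-0.033,0],[0.623,0.03,0],[0.617,0.092,0]],"turn":[[0,0,-0.0321],[0,0,-0.0321],[0,0,-0.0321],[0,0,-0.0321],[0,0,-0.0321]],"grip":[0.58,0.58,0.58,0.58,0.58]}'
python3 -m creep '{"translation":[[0.604,0.154,0],[0.586,0.214,0],[0.561,0.272,0],[0.531,0.327,0],[0.496,0.379,0]],"turn":[[0,0,-0.0321],[0,0,-0.0321],[0,0,-0.0321],[0,0,-0.0321],[0,0,-0.0321]],"grip":[0.58,0.58,0.58,0.58,0.58]}'
python3 - <<'E'
from h import *
np.set_printoptions(precision=3,suppress=True)
c,R,t=cam("wrist"); save(c,"w1.png"); print(-R.T@t,R[2])
for k,v in rects(c,R,t).items():
    for s,m,r in v:
        if s[4]>300: print(k,s,m,np.round(r[0],3),np.round(r[1],3),round(r[2],1))
o=env.get_obs();print(o["tool_pos"],o["tool_rot"],o["qpos"],o["time_s"])
E
```

```text
time_s: 0.78
tool_pos: [0.2844, -0.4242, 0.2223]
tool_rot: [-180.0, 0.0, 42.0]
force: [0.6, -0.3, -0.9]
grip_width: 0.0557
grasp_force: 0.0
time_s: 1.4
tool_pos: [0.4223, -0.2165, 0.2225]
tool_rot: [180.0, 0.0, 70.9]
force: [0.8, -0.7, -0.4]
grip_width: 0.0503
grasp_force: 0.0
time_s: 2.02
tool_pos: [0.5603, -0.009, 0.2225]
tool_rot: [180.0, 0.0, 99.8]
force: [0.3, -0.9, 1.2]
grip_width: 0.0503
grasp_force: 0.0
[0.546 0.069 0.384] [ 0.048 -0.283 -0.958]
orange [ 328  173   60   42 2001] [ 0.639 -0.     0.036] [ 0.645 -0.001] [0.065 0.048] 9.9
orange [387 176  17  39 512] [0.687 0.006 0.036] [0.687 0.005] [0.015 0.044] 10.2
blue [ 330   56   71   52 2937] [0.62  0.115 0.035] [0.627 0.115] [0.065 0.047] 9.8
blue [399  58  19  48 686] [0.668 0.122 0.036] [0.668 0.122] [0.016 0.044] 10.0
blue [ 327  117   67   46 2622] [0.63  0.056 0.035] [0.635 0.058] [0.065 0.047] 9.8
blue [393 119  18  43 595] [0.677 0.065 0.036] [0.677 0.064] [0.016 0.044] 9.7
blue [ 323  219   62   42 1922] [ 0.653 -0.05   0.035] [ 0.655 -0.056] [0.065 0.049] 9.5
blue [383 225  16  34 437] [ 0.697 -0.048  0.036] [ 0.697 -0.049] [0.016 0.041] 9.7
[ 0.563 -0.001  0.223] [179.754  -0.316 100.405] [ 36.789  11.621 -44.316  94.708   7.971  76.817   1.672] 2.075
```

View pics/w1.png

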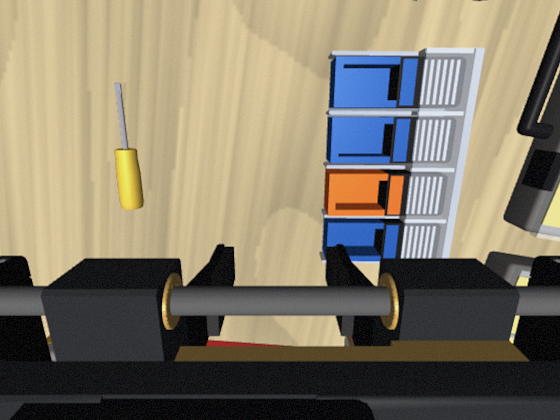

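The wrist view shows the orange module at (355,195) with its well at about (350,192), and the driver well clear at (128,180). The rack's yaw is 9.8° and the middle of the orange front wall is at (0.617,-0.006).

```bash
python3 -c "
from h import *
o=env.get_obs();print(o['tool_pos'],o['tool_rot'],o['joint_velocities'])
plan([.617,-.006,.1],99.8,4)"
```

```text
[ 0.5627886  -0.00083632  0.22258486] [179.75375667  -0.31628744 100.40472355] [ 1.86049139 -3.76003555  0.83200272  3.45438939 -4.27924217  1.92696584
  1.51067694]
[-0.049, 0.162, 0.384] [0.0003, -0.0004, 0.0008]
[-0.048, 0.163, 0.383] [0.0003, -0.0004, 0.0008]
[-0.047, 0.163, 0.383] [0.0003, -0.0004, 0.0008]
[-0.046, 0.164, 0.383] [0.0003, -0.0004, 0.0008]
```

```bash
python3 -m creep '{"translation":[[-0.048,0.163,0.384],[-0.048,0.163,0.384],[-0.048,0.163,0.384],[-0.048,0.163,0.384],[0,0,0]],"turn":[[0,0,0],[0,0,0],[0,0,0],[0,0,0],[0,0,0]],"grip":[0.58,0.58,0.58,0.58,0.58]}'
python3 -c "
from h import *
plan([.617,-.006,.012],99.8,3)
"
```

```text
time_s: 2.7
tool_pos: [0.6118, -0.017, 0.0966]
tool_rot: [-179.7, -0.1, 99.6]
force: [-0.3, 0.0, 0.8]
grip_width: 0.0503
grasp_force: 0.0
[0.041, 0.031, 0.353] [-0.0006, -0.0002, -0.0004]
[0.041, 0.03, 0.353] [-0.0006, -0.0002, -0.0004]
[0.041, 0.03, 0.353] [-0.0006, -0.0002, -0.0004]
```

```bash
python3 -m creep '{"translation":[[0.122,0.09,0.16],[0,0,0.35],[0,0,0.35],[0,0,0.2],[0,0,0]],"turn":[[0,0,0],[0,0,0],[0,0,0],[0,0,0],[0,0,0]],"grip":[0.58,0.58,0.58,0.58,0.58]}'
python3 - <<'E'
from h import *
c,R,t=cam("wrist"); save(c,"w2.png")
E
```

```text
time_s: 3.32
tool_pos: [0.6186, -0.0053, 0.0144]
tool_rot: [-179.9, -0.0, 99.6]
force: [0.3, 0.6, 0.7]
grip_width: 0.0504
grasp_force: 0.0
```

View pics/w2.png

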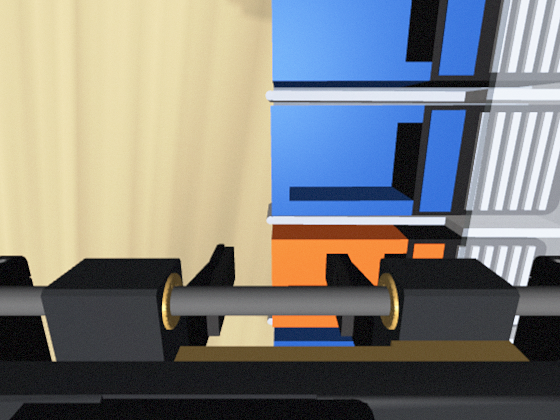

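The right finger (340,290) is in the orange well and the left one (225,290) is in front of the rack. Next: close and pull.

```bash
python3 -m creep '{"translation":[[0,0,0],[0,0,0],[0,0,0],[0,0,0],[0,0,0]],"turn":[[0,0,0],[0,0,0],[0,0,0],[0,0,0],[0,0,0]],"grip":[0.3,0.1,0,0,0]}' 45
python3 -m creep '{"translation":[[0,-0.1,0],[0,-0.3,0],[0,-0.3,0],[0,-0.3,0],[0,0,0]],"turn":[[0,0,0],[0,0,0],[0,0,0],[0,0,0],[0,0,0]],"grip":[0,0,0,0,0]}'
```

```text
time_s: 4.0
tool_pos: [0.6191, -0.0058, 0.0149]
tool_rot: [-180.0, 0.0, 99.6]
force: [-3.1, -0.5, 0.7]
grip_width: 0.0082
grasp_force: 1.9
time_s: 4.62
tool_pos: [0.5383, -0.0198, 0.0148]
tool_rot: [-179.9, 0.1, 99.6]
force: [-2.0, 0.5, -0.8]
grip_width: 0.0077
grasp_force: 45.0
```

```bash
python3 -m creep '{"translation":[[0,-0.3,0],[0,-0.3,0],[0,-0.3,0],[0,-0.05,0],[0,0,0]],"turn":[[0,0,0],[0,0,0],[0,0,0],[0,0,0],[0,0,0]],"grip":[0,0,0,0,0]}'
python3 - <<'E'
from h import *
np.set_printoptions(precision=3,suppress=True)
c,R,t=cam("top"); save(c,"t2.png")
for k,v in rects(c,R,t).items():
    for s,m,r in v:
        if k in("orange","blue") and s[4]<20000: print(k,s,m,np.round(r[0],3),np.round(r[1],3),round(r[2],1))
hsv=cv2.cvtColor(c["frame"],cv2.COLOR_RGB2HSV)
for nm,m in(("red",cv2.inRange(hsv,(0,180,100),(3,255,255))),):
    m[:, :300]=0; n,l,s,_=cv2.connectedComponentsWithStats(m); i=1+s[1:,4].argmax()
    ct=max(cv2.findContours((l==i).astype(np.uint8),0,1)[0],key=cv2.contourArea)
    ap=cv2.approxPolyDP(cv2.convexHull(ct),5,True)[:,0]; print([ray(c,R,t,p,0)[:2] for p in ap])
plan([.457,-.355,.015],None,8)
E
```

```text
time_s: 5.25
tool_pos: [0.4647, -0.0321, 0.0148]
tool_rot: [-179.9, 0.0, 99.6]
force: [-3.6, -0.9, 3.5]
grip_width: 0.0079
grasp_force: 45.0
blue [282 151  18   6  82] [ 0.699 -0.051  0.036] [ 0.699 -0.05 ] [0.013 0.043] 7.2
blue [237 157  17   7  82] [0.679 0.064 0.036] [0.678 0.064] [0.012 0.041] 11.9
blue [282 157  22  28 430] [ 0.649 -0.058  0.035] [ 0.656 -0.057] [0.064 0.047] 9.7
blue [214 160  17   7  82] [0.67  0.121 0.037] [0.67  0.121] [0.013 0.041] 8.4
blue [237 164  21  27 424] [0.628 0.055 0.036] [0.635 0.057] [0.062 0.045] 9.5
blue [214 166  21  28 432] [0.62  0.112 0.036] [0.628 0.114] [0.064 0.046] 9.4
blue [122 204  18   6  94] [0.551 0.341 0.037] [0.552 0.341] [0.013 0.043] 0.2
blue [119 211  23  28 494] [0.503 0.34  0.035] [0.508 0.34 ] [0.049 0.063] 88.7
[array([ 0.693, -0.429]), array([ 0.425, -0.452]), array([ 0.409, -0.262]), array([ 0.679, -0.241])]
[-0.495, -0.096, 0.0] [-0.0001, 0.0, -0.0]
[-0.495, -0.096, -0.0] [-0.0001, 0.0, -0.0]
[-0.495, -0.096, -0.0] [-0.0001, 0.0, -0.0]
[-0.495, -0.096, -0.0] [-0.0001, 0.0, -0.0]
[-0.495, -0.096, -0.0] [-0.0001, 0.0, -0.0]
[-0.495, -0.096, -0.0] [-0.0001, 0.0, -0.0]
[-0.495, -0.096, -0.0] [-0.0001, 0.0, -0.0]
[-0.495, -0.096, -0.0] [-0.0001, 0.0, -0.0]
```

View pics/t2.png

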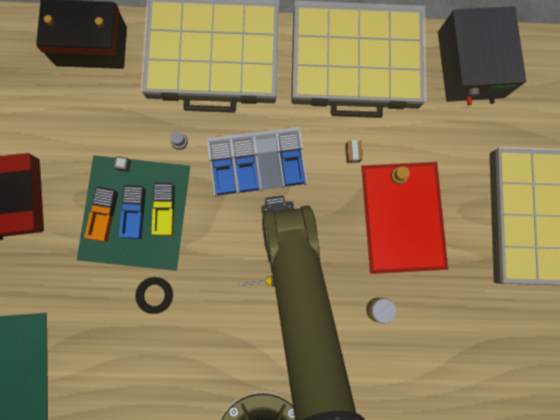

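Orange is out, with its rear at about (277,200), and the bay at (270,160) is empty. Now I slide it sideways onto the patch, whose centre is at (0.552,-0.346).

```bash
python3 -m creep '{"translation":[[-0.3,-0.0545,0],[-0.4,-0.0545,0],[-0.4,-0.0545,0],[-0.4,-0.0545,0],[-0.4,-0.0545,0]],"turn":[[0,0,0],[0,0,0],[0,0,0],[0,0,0],[0,0,0]],"grip":[0,0,0,0,0]}'
python3 -m creep '{"translation":[[-0.4,-0.0545,0],[-0.4,-0.0545,0],[-0.4,-0.0545,0],[-0.4,-0.0545,0],[-0.4,-0.0545,0]],"turn":[[0,0,0],[0,0,0],[0,0,0],[0,0,0],[0,0,0]],"grip":[0,0,0,0,0]}'
python3 -m creep '{"translation":[[-0.07,0,0],[0,0,0],[0,0,0],[0,0,0],[0,0,0]],"turn":[[0,0,0],[0,0,0],[0,0,0],[0,0,0],[0,0,0]],"grip":[0,0,0.3,0.58,0.58]}'
python3 -m creep '{"translation":[[0,0,-0.3],[0,0,-0.5],[0,0,-0.5],[0,0,-0.5],[0,0,0]],"turn":[[0,0,0],[0,0,0],[0,0,0],[0,0,0],[0,0,0]],"grip":[0.58,0.58,0.58,0.58,0.58]}'
python3 - <<'E'
from h import *
np.set_printoptions(precision=3,suppress=True)
c,R,t=cam("wrist")
for k,v in rects(c,R,t).items():
    for s,m,r in v:
        if s[4]>200: print(k,s,m,np.round(r[0],3),np.round(r[1],3),round(r[2],1))
c,R,t=cam("side")
save(c,"s3.png")
plan([.52,.25,.17],182,14)
E
```

```text
time_s: 5.92
tool_pos: [0.4706, -0.1851, 0.0148]
tool_rot: [179.9, -0.1, 99.7]
force: [0.4, 1.9, 0.7]
grip_width: 0.0077
grasp_force: 45.0
time_s: 6.55
tool_pos: [0.4763, -0.3463, 0.0148]
tool_rot: [179.9, -0.1, 99.7]
force: [0.8, 4.0, 4.3]
grip_width: 0.0075
grasp_force: 45.0
time_s: 7.18
tool_pos: [0.4755, -0.3512, 0.0147]
tool_rot: [-180.0, -0.0, 99.7]
force: [0.0, 0.1, 0.5]
grip_width: 0.0301
grasp_force: 0.0
time_s: 7.8
tool_pos: [0.4776, -0.353, 0.1627]
tool_rot: [179.8, 0.3, 99.6]
force: [0.3, -0.8, -0.2]
grip_width: 0.0505
grasp_force: 0.0
orange [ 273  170   71   57 2121] [ 0.501 -0.356  0.035] [ 0.502 -0.348] [0.064 0.048] 9.4
orange [344 179  19  47 704] [ 0.544 -0.341  0.036] [ 0.544 -0.342] [0.015 0.045] 8.9
red [  216    85   294   201 29675] [ 0.554 -0.332  0.003] [ 0.552 -0.346] [0.28  0.199] 4.8
[0.523, 0.129, -0.01] [-0.0, 0.0, -0.0327]
[0.507, 0.182, -0.01] [-0.0, 0.0, -0.0327]
[0.486, 0.233, -0.01] [-0.0, 0.0, -0.0327]
[0.459, 0.282, -0.01] [-0.0, 0.0, -0.0327]
[0.428, 0.327, -0.01] [-0.0, 0.0, -0.0327]
[0.392, 0.37, -0.01] [-0.0, 0.0, -0.0327]
[0.352, 0.408, -0.01] [-0.0, 0.0, -0.0327]
[0.309, 0.442, -0.01] [-0.0, 0.0, -0.0327]
[0.262, 0.471, -0.01] [-0.0, 0.0, -0.0327]
[0.212, 0.495, -0.01] [-0.0, 0.0, -0.0327]
[0.16, 0.515, -0.01] [-0.0, 0.0, -0.0327]
[0.107, 0.528, -0.01] [-0.0, 0.0, -0.0327]
[0.052, 0.536, -0.01] [-0.0, 0.0, -0.0327]
[-0.003, 0.539, -0.01] [-0.0, 0.0, -0.0327]
```

View pics/s3.png

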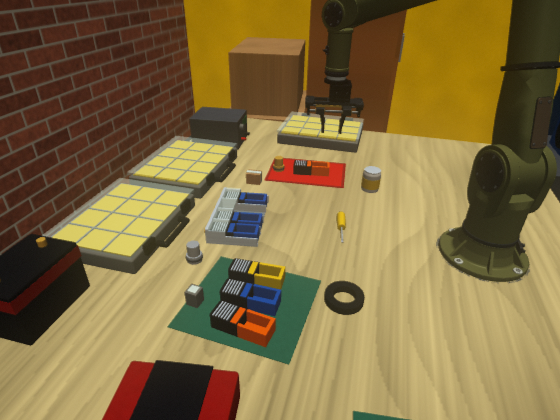

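Orange lies flat on the red patch at (312,168). Now the spare.

```bash
python3 -c "
from h import *
plan([.585,.34,.19],180,15)"
```

```text
[0.553, 0.186, -0.026] [-0.0, 0.0, -0.0298]
[0.533, 0.237, -0.026] [-0.0, 0.0, -0.0298]
[0.509, 0.286, -0.026] [-0.0, 0.0, -0.0298]
[0.48, 0.332, -0.026] [-0.0, 0.0, -0.0298]
[0.447, 0.376, -0.026] [-0.0, 0.0, -0.0298]
[0.41, 0.416, -0.026] [-0.0, 0.0, -0.0298]
[0.369, 0.452, -0.026] [-0.0, 0.0, -0.0298]
[0.325, 0.485, -0.026] [-0.0, 0.0, -0.0298]
[0.279, 0.513, -0.026] [-0.0, 0.0, -0.0298]
[0.229, 0.537, -0.026] [-0.0, 0.0, -0.0298]
[0.178, 0.556, -0.026] [-0.0, 0.0, -0.0298]
[0.126, 0.57, -0.026] [-0.0, 0.0, -0.0298]
[0.072, 0.579, -0.026] [-0.0, 0.0, -0.0298]
[0.017, 0.584, -0.026] [-0.0, 0.0, -0.0298]
[-0.037, 0.583, -0.026] [-0.0, 0.0, -0.0298]
```

```bash
python3 -m creep '{"translation":[[0.553,0.186,-0.026],[0.533,0.237,-0.026],[0.509,0.286,-0.026],[0.48,0.332,-0.026],[0.447,0.376,-0.026]],"turn":[[0,0,-0.0298],[0,0,-0.0298],[0,0,-0.0298],[0,0,-0.0298],[0,0,-0.0298]],"grip":[0.67,0.67,0.67,0.67,0.67]}'
python3 -m creep '{"translation":[[0.41,0.416,-0.026],[0.369,0.452,-0.026],[0.325,0.485,-0.026],[0.279,0.513,-0.026],[0.229,0.537,-0.026]],"turn":[[0,0,-0.0298],[0,0,-0.0298],[0,0,-0.0298],[0,0,-0.0298],[0,0,-0.0298]],"grip":[0.67,0.67,0.67,0.67,0.67]}'
python3 -m creep '{"translation":[[0.178,0.556,-0.026],[0.126,0.57,-0.026],[0.072,0.579,-0.026],[0.017,0.584,-0.026],[-0.037,0.583,-0.026]],"turn":[[0,0,-0.0298],[0,0,-0.0298],[0,0,-0.0298],[0,0,-0.0298],[0,0,-0.0298]],"grip":[0.67,0.67,0.67,0.67,0.67]}'
python3 -m creep '{"translation":[[0,0,0],[0,0,0]],"turn":[[0,0,0],[0,0,0]],"grip":[0.67,0.67]}'
python3 - <<'E'
from h import *
np.set_printoptions(precision=3,suppress=True)
c,R,t=cam("wrist"); save(c,"w4.png")
for k,v in rects(c,R,t).items():
    for s,m,r in v:
        if s[4]>200: print(k,s,m,np.round(r[0],3),np.round(r[1],3),round(r[2],1))
o=env.get_obs();print(o["tool_pos"],o["tool_rot"],o["qpos"])
E
```

```text
time_s: 8.52
tool_pos: [0.5108, -0.1198, 0.1677]
tool_rot: [-179.9, -0.1, 126.6]
force: [2.1, 0.4, 1.0]
grip_width: 0.0584
grasp_force: 0.0
time_s: 9.15
tool_pos: [0.5474, 0.1103, 0.1781]
tool_rot: [-179.9, -0.1, 153.4]
force: [-0.1, -0.1, 0.5]
grip_width: 0.0583
grasp_force: 0.0
time_s: 9.78
tool_pos: [0.5842, 0.3407, 0.1878]
tool_rot: [-179.9, -0.2, -179.7]
force: [1.1, -0.4, 1.1]
grip_width: 0.0582
grasp_force: 0.0
time_s: 10.02
tool_pos: [0.5841, 0.339, 0.1883]
tool_rot: [-179.9, -0.1, -179.9]
force: [0.6, -0.1, -0.8]
grip_width: 0.0585
grasp_force: 0.0
blue [256  89  50  63 929] [0.518 0.333 0.035] [0.51 0.34] [0.047 0.056] 89.3
blue [258 155  45  15 628] [0.549 0.34  0.036] [0.549 0.34 ] [0.043 0.014] 89.8
blue [   0  198  103   71 5173] [0.623 0.098 0.034] [0.631 0.089] [0.066 0.102] 8.9
red [540  88  20  57 973] [0.507 0.566 0.069] [0.516 0.459] [0.045 0.235] 5.5
green [  161     0   259   272 36444] [0.514 0.338 0.003] [0.542 0.34 ] [0.25 0.27] 85.7
[0.585 0.338 0.189] [-179.879   -0.078  179.986] [  7.074  33.956 -58.257  80.068  28.713  81.725  39.193]
```

View pics/w4.png

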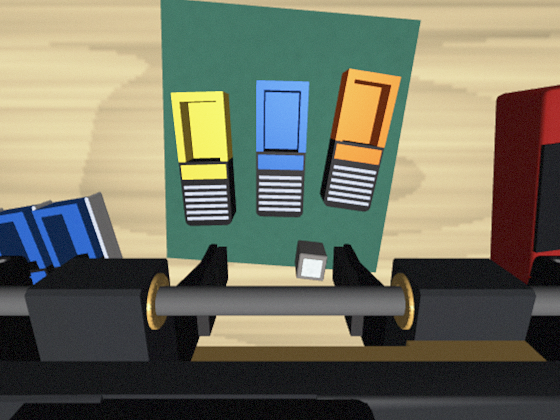

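The wrist view shows blue (282,150) straight, yellow (203,160) and orange (360,140), with gaps of about 24 px (23 mm) on each side. I narrow the opening to 54 mm and grip 20 mm forward of the module's centre.

```bash
python3 -m creep '{"translation":[[0.41,0.01,0.1],[0.4,0.01,0.3],[0,0,0.4],[0,0,0.4],[0,0,0]],"turn":[[0,0,0],[0,0,0],[0,0,0],[0,0,0],[0,0,0]],"grip":[0.62,0.62,0.62,0.62,0.62]}'
python3 - <<'E'
from h import *
c,R,t=cam("wrist"); save(c,"w5.png")
o=env.get_obs();print(o["tool_pos"],o["tool_rot"],o["grip_width"])
E
```

```text
time_s: 10.7
tool_pos: [0.5193, 0.3377, 0.0916]
tool_rot: [-179.8, -0.2, 179.9]
force: [-0.5, -0.1, -0.3]
grip_width: 0.0541
grasp_force: 0.0
[0.52014225 0.33921609 0.0934884 ] [-1.79893909e+02 -7.13809979e-02  1.79928885e+02] 0.053825595107726706
```

View pics/w5.png

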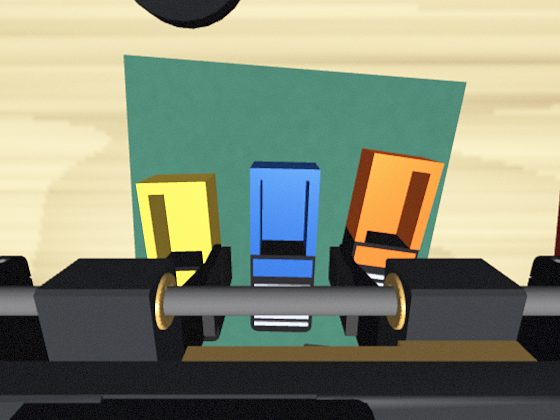

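Blue (284,215) is centred between the fingers (231 to 330). Next: descend, grip and lift.

```bash
python3 -m creep '{"translation":[[0,0.015,0.35],[0,0,0.35],[0,0,0.2],[0,0,0.12],[0,0,0]],"turn":[[0,0,0],[0,0,0],[0,0,0],[0,0,0],[0,0,0]],"grip":[0.62,0.62,0.62,0.62,0.62]}'
python3 -m creep '{"translation":[[0,0,0],[0,0,0],[0,0,0],[0,0,-0.1],[0,0,-0.2]],"turn":[[0,0,0],[0,0,0],[0,0,0],[0,0,0],[0,0,0]],"grip":[0.4,0.4,0.4,0.4,0.4]}' 45
python3 -m creep '{"translation":[[0,0,-0.3],[0,0,-0.4],[0,0,0]],"turn":[[0,0,0],[0,0,0],[0,0,0]],"grip":[0.4,0.4,0.4]}'
```

```text
time_s: 11.38
tool_pos: [0.5201, 0.3425, 0.0127]
tool_rot: [180.0, 0.0, -179.9]
force: [0.6, -0.2, -0.4]
grip_width: 0.054
grasp_force: 0.0
time_s: 12.0
tool_pos: [0.5191, 0.3424, 0.0363]
tool_rot: [-180.0, -0.1, -179.9]
force: [0.2, 0.5, -3.4]
grip_width: 0.0474
grasp_force: 44.6
time_s: 12.38
tool_pos: [0.5217, 0.3446, 0.0964]
tool_rot: [179.8, 0.3, -179.9]
force: [0.3, 0.1, -2.6]
grip_width: 0.0477
grasp_force: 44.6
```

```bash
python3 -c "
from h import *
plan([.5145,-.0225,.08],189.8,9)"
```

```text
[0.011, -0.51, 0.021] [0.0001, 0.0002, -0.006]
[0.02, -0.51, 0.021] [0.0001, 0.0002, -0.006]
[0.03, -0.509, 0.021] [0.0001, 0.0002, -0.006]
[0.04, -0.508, 0.021] [0.0001, 0.0002, -0.006]
[0.049, -0.508, 0.022] [0.0001, 0.0002, -0.006]
[0.059, -0.507, 0.022] [0.0001, 0.0002, -0.006]
[0.068, -0.505, 0.022] [0.0001, 0.0002, -0.006]
[0.078, -0.504, 0.022] [0.0001, 0.0002, -0.006]
[0.087, -0.502, 0.023] [0.0001, 0.0002, -0.006]
```

```bash
python3 -m creep '{"translation":[[0.011,-0.51,0.021],[0.02,-0.51,0.021],[0.03,-0.509,0.021],[0.04,-0.508,0.021],[0.049,-0.508,0.022]],"turn":[[0,0,-0.006],[0,0,-0.006],[0,0,-0.006],[0,0,-0.006],[0,0,-0.006]],"grip":[0.4,0.4,0.4,0.4,0.4]}'
python3 -m creep '{"translation":[[0.059,-0.507,0.022],[0.068,-0.505,0.022],[0.078,-0.504,0.022],[0.087,-0.502,0.023],[0,0,0]],"turn":[[0,0,-0.006],[0,0,-0.006],[0,0,-0.006],[0,0,-0.006],[0,0,0]],"grip":[0.4,0.4,0.4,0.4,0.4]}'
python3 - <<'E'
from h import *
np.set_printoptions(precision=3,suppress=True)
c,R,t=cam("wrist"); save(c,"w6.png")
for k,v in rects(c,R,t,(.02,.14)).items():
    for s,m,r in v:
        if s[4]>200 and k=="blue": print(k,s,m,np.round(r[0],3),np.round(r[1],3),round(r[2],1))
plan([.5145,-.0225,.0125],189.8,2)
E
```

```text
time_s: 13.0
tool_pos: [0.5152, 0.1369, 0.0832]
tool_rot: [-180.0, -0.0, -174.5]
force: [1.2, 0.1, -3.6]
grip_width: 0.0479
grasp_force: 44.6
time_s: 13.62
tool_pos: [0.5117, -0.0294, 0.0757]
tool_rot: [-179.9, -0.1, -170.6]
force: [-0.7, 1.0, -3.1]
grip_width: 0.0477
grasp_force: 44.6
blue [  230   179   107   108 10389] [ 0.491 -0.032  0.083] [ 0.498 -0.029] [0.063 0.052] 7.5
blue [ 235  323   88   23 1875] [ 0.54  -0.025  0.099] [ 0.54  -0.024] [0.015 0.045] 8.2
[-0.021, 0.022, 0.397] [-0.0, -0.0002, -0.0007]
[-0.021, 0.022, 0.397] [-0.0, -0.0002, -0.0007]
```

View pics/w6.png

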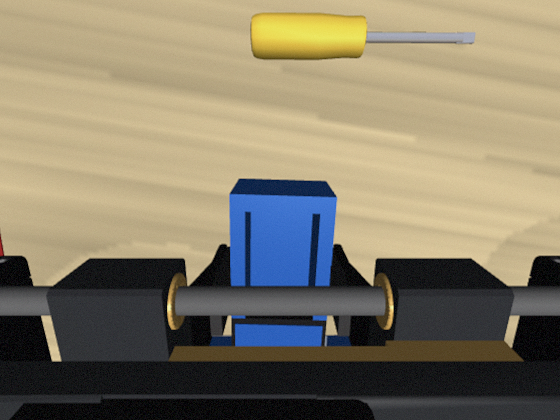

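The module is held level, with its stripe at (280,333), and is about 7 mm to the right of the bay line. I correct that, lower it and insert it gently.

```bash
python3 -m creep '{"translation":[[-0.02,0.05,0.2],[-0.02,0.03,0.3],[0,0,0.2],[0,0,0.08],[0,0,0]],"turn":[[0,0,-0.002],[0,0,-0.002],[0,0,0],[0,0,0],[0,0,0]],"grip":[0.4,0.4,0.4,0.4,0.4]}'
python3 - <<'E'
from h import *
np.set_printoptions(precision=3,suppress=True)
c,R,t=cam("wrist")
for k,v in rects(c,R,t,(.02,.14)).items():
    for s,m,r in v:
        if s[4]>200 and k=="blue": print(k,s,m,np.round(r[0],3),np.round(r[1],3),round(r[2],1))
o=env.get_obs();p=np.array(o["tool_pos"][:2]);h=np.array([.677,.005]);a=np.radians(9.8);x=np.array([np.cos(a),np.sin(a)])
print(o["tool_pos"],o["tool_rot"],"along,perp",(p-h)@x,(p-h)@[-x[1],x[0]])
E
```

```text
time_s: 14.3
tool_pos: [0.5147, -0.017, 0.0143]
tool_rot: [180.0, 0.0, -169.4]
force: [-0.1, -0.2, -3.9]
grip_width: 0.0476
grasp_force: 44.6
blue [  230   179   107   108 10303] [ 0.484 -0.021  0.037] [ 0.496 -0.018] [0.054 0.051] 9.0
blue [ 235  323   88   23 1873] [ 0.542 -0.012  0.038] [ 0.543 -0.012] [0.014 0.045] 9.2
[ 0.515 -0.017  0.015] [-179.999    0.041 -169.454] along,perp -0.16337200777733735 0.005570842097960131
```

```bash
python3 -m creep '{"translation":[[0,-0.036,0],[0,-0.036,0.012],[0,0,0.01],[0,0,0]],"turn":[[0,0,0.002],[0,0,0],[0,0,0],[0,0,0]],"grip":[0.4,0.4,0.4,0.4]}'
python3 - <<'E'
from h import *
np.set_printoptions(precision=4,suppress=True)
o=env.get_obs();p=np.array(o["tool_pos"][:2]);h=np.array([.677,.005]);a=np.radians(9.8);x=np.array([np.cos(a),np.sin(a)])
print(o["tool_pos"],o["tool_rot"],"along,perp",(p-h)@x,(p-h)@[-x[1],x[0]])
c,R,t=cam("side"); cv2.imwrite("pics/s7.png",cv2.resize(c["frame"][160:270,180:320,::-1],None,fx=5,fy=5,interpolation=cv2.INTER_CUBIC))
E
```

```text
time_s: 14.85
tool_pos: [0.5161, -0.0241, 0.013]
tool_rot: [-179.9, 0.0, -169.9]
force: [-1.2, -1.7, -0.3]
grip_width: 0.0477
grasp_force: 44.7
[ 0.5161 -0.0241  0.013 ] [-179.9425    0.0258 -169.8937] along,perp -0.16354655658332612 -0.0012935258194630183
```

View pics/s7.png

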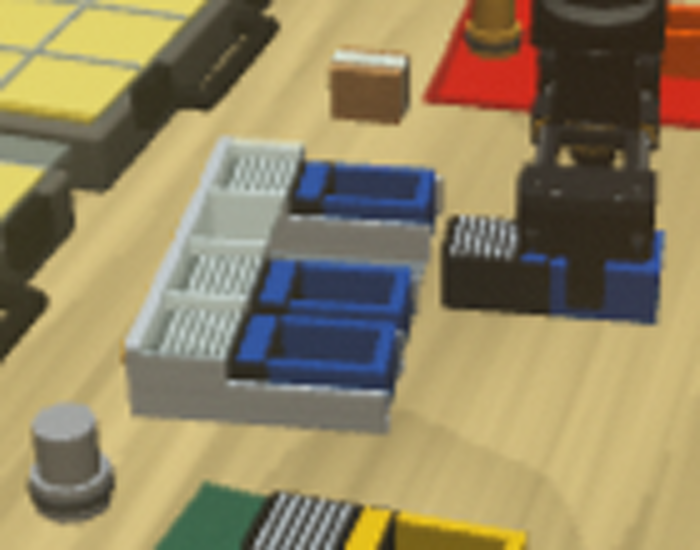

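The crop shows the spare's black rear at (480,265), squarely facing the empty bay at (345,240). Inserting now.

```bash
python3 -m creep '{"translation":[[-0.1,0.012,0],[-0.15,0,0],[-0.15,0,0],[0,0,0]],"turn":[[0,0,0],[0,0,0],[0,0,0],[0,0,0]],"grip":[0.4,0.4,0.4,0.4]}' 35
python3 -m creep '{"translation":[[-0.15,0,0],[-0.15,0,0],[-0.15,0,0],[0,0,0]],"turn":[[0,0,0],[0,0,0],[0,0,0],[0,0,0]],"grip":[0.4,0.4,0.4,0.4]}'
```

```text
time_s: 15.4
tool_pos: [0.5488, -0.0159, 0.013]
tool_rot: [180.0, 0.2, -169.8]
force: [1.6, 0.3, -0.4]
grip_width: 0.0478
grasp_force: 34.7
time_s: 15.9
tool_pos: [0.5836, -0.0099, 0.013]
tool_rot: [180.0, 0.1, -169.8]
force: [1.8, -0.2, 1.0]
grip_width: 0.0477
grasp_force: 34.7
```

```bash
python3 -m creep '{"translation":[[0,0,0],[0,0,0],[0,0,-0.3],[0,0,-0.35],[0.45,0,0]],"turn":[[0,0,0],[0,0,0],[0,0,0],[0,0,0],[0,0,0]],"grip":[0.62,0.62,0.62,0.62,0.5]}'
python3 -m creep '{"translation":[[0.45,0,0],[0,0,0],[0,0,0.3],[0,0,0.33],[0,0,0]],"turn":[[0,0,0],[0,0,0],[0,0,0],[0,0,0],[0,0,0]],"grip":[0,0,0,0,0]}'
python3 -m creep '{"translation":[[-0.2,0,0],[-0.2,0,0],[-0.2,0,0],[-0.2,0,0],[0,0,0]],"turn":[[0,0,0],[0,0,0],[0,0,0],[0,0,0],[0,0,0]],"grip":[0,0,0,0,0]}'
python3 - <<'E'
from h import *
o=env.get_obs();p=np.array(o["tool_pos"][:2]);h=np.array([.677,.005]);a=np.radians(9.8);x=np.array([np.cos(a),np.sin(a)])
print("along,perp",(p-h)@x,(p-h)@[-x[1],x[0]],o["grip_width"])
E
```

```text
time_s: 16.52
tool_pos: [0.5508, -0.0155, 0.0689]
tool_rot: [-180.0, 0.5, -169.8]
force: [0.1, 0.2, -0.7]
grip_width: 0.0494
grasp_force: 0.0
time_s: 17.15
tool_pos: [0.5113, -0.0228, 0.0139]
tool_rot: [179.9, -0.1, -169.8]
force: [0.2, -0.4, 0.2]
grip_width: 0.0041
grasp_force: 0.0
time_s: 17.77
tool_pos: [0.5772, -0.011, 0.0152]
tool_rot: [180.0, 0.2, -169.8]
force: [0.6, -0.1, 0.1]
grip_width: 0.0004
grasp_force: 0.0
along,perp -0.10107950149938054 0.0012670454718940484 0.00043766652707706024
```

```bash
python3 -m creep '{"translation":[[-0.12,0,0],[-0.1,0,0],[0,0,0]],"turn":[[0,0,0],[0,0,0],[0,0,0]],"grip":[0,0,0]}'
python3 - <<'E'
from h import *
np.set_printoptions(precision=4,suppress=True)
o=env.get_obs();p=np.array(o["tool_pos"][:2]);h=np.array([.677,.005]);a=np.radians(9.8);x=np.array([np.cos(a),np.sin(a)])
print("along,perp",(p-h)@x,(p-h)@[-x[1],x[0]],o["force"])
c,R,t=cam("side"); cv2.imwrite("pics/s8.png",cv2.resize(c["frame"][160:270,180:320,::-1],None,fx=5,fy=5,interpolation=cv2.INTER_CUBIC))
E
```

```text
time_s: 18.15
tool_pos: [0.593, -0.0085, 0.0144]
tool_rot: [180.0, 0.1, -169.8]
force: [-0.1, -0.3, -0.9]
grip_width: 0.0005
grasp_force: 0.0
along,perp -0.08502476108201963 0.001008993066456067 [-0.091  -0.2923 -0.8922]
```

View pics/s8.png

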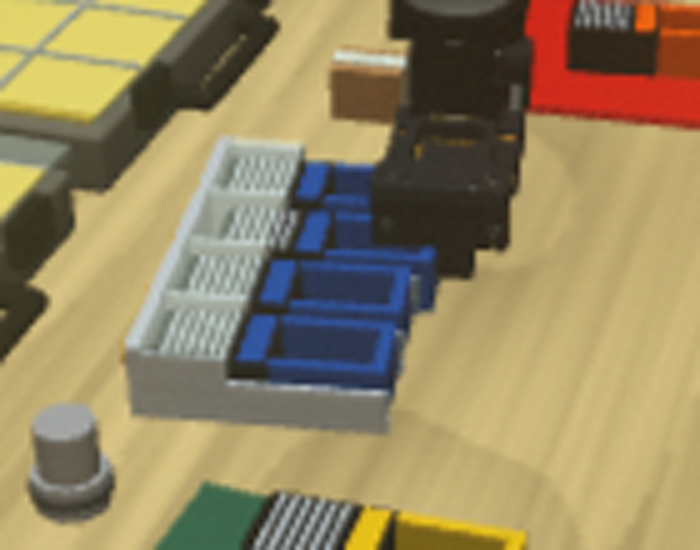

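The spare is nearly home, with its front edge at (430,290) still about 10 mm proud. I'll finish with small pushes.

```bash
python3 -m creep '{"translation":[[-0.06,0,0],[-0.03,0,0],[0,0,0]],"turn":[[0,0,0],[0,0,0],[0,0,0]],"grip":[0,0,0]}'
python3 -m creep '{"translation":[[-0.025,0,0],[0,0,0]],"turn":[[0,0,0],[0,0,0]],"grip":[0,0]}'
```

```text
time_s: 18.58
tool_pos: [0.5991, -0.0076, 0.0142]
tool_rot: [-180.0, 0.0, -169.9]
force: [-2.2, 0.3, 0.8]
grip_width: 0.0004
grasp_force: 1.0
time_s: 18.82
tool_pos: [0.6012, -0.0071, 0.0142]
tool_rot: [180.0, 0.0, -169.8]
force: [-1.7, -0.3, -1.0]
grip_width: 0.0008
grasp_force: 0.9
```

```bash
python3 -m creep '{"translation":[[-0.025,0,0],[0,0,0]],"turn":[[0,0,0],[0,0,0]],"grip":[0,0]}'
```

```text
time_s: 19.08
tool_pos: [0.6033, -0.0067, 0.0143]
tool_rot: [180.0, 0.0, -169.9]
force: [-1.5, -0.2, -0.1]
grip_width: 0.0006
grasp_force: 0.7
```

```bash
python3 -m creep '{"translation":[[-0.02,0,0],[0,0,0]],"turn":[[0,0,0],[0,0,0]],"grip":[0,0]}'; python3 -m creep '{"translation":[[-0.02,0,0],[0,0,0]],"turn":[[0,0,0],[0,0,0]],"grip":[0,0]}'
```

```text
time_s: 19.32
tool_pos: [0.6047, -0.0065, 0.0142]
tool_rot: [180.0, 0.0, -169.9]
force: [-0.3, -0.6, -0.6]
grip_width: 0.0006
grasp_force: 0.7
time_s: 19.58
tool_pos: [0.6057, -0.0063, 0.0142]
tool_rot: [-180.0, -0.1, -169.8]
force: [-3.6, -1.0, 1.6]
grip_width: 0.0006
grasp_force: 1.9
```

```bash
python3 -m creep '{"translation":[[-0.02,0,0],[0,0,0]],"turn":[[0,0,0],[0,0,0]],"grip":[0,0]}'; python3 -m creep '{"translation":[[0.3,0,0],[0.2,0,-0.4],[0,0,-0.5],[0,-0.5,-0.5],[0,-0.5,-0.3]],"turn":[[0,0,0],[0,0,0],[0,0,0],[0,0,0],[0,0,0]],"grip":[0,0,0,0,0]}'
python3 -m creep '{"translation":[[0,-0.5,0],[0,-0.5,0],[0,-0.5,0],[0,0,0],[0,0,0]],"turn":[[0,0,0],[0,0,0],[0,0,0],[0,0,0],[0,0,0]],"grip":[0,0,0,0,0]}'
python3 - <<'E'
from h import *
np.set_printoptions(precision=4,suppress=True)
c,R,t=cam("top")
a=np.radians(9.8);x=np.array([np.cos(a),np.sin(a)])
for k,v in rects(c,R,t).items():
    for s,m,r in v:
        if k in("blue","yellow","orange") and s[4]<1000 : print(k,m,np.round(r[0],4),np.round(r[1],3),round(r[2],1),"rackx",np.dot(r[0],x))
cv2.imwrite("pics/t9.png",cv2.resize(c["frame"][100:330,60:460,::-1],None,fx=2,fy=2,interpolation=cv2.INTER_CUBIC))
E
```

```text
time_s: 19.82
tool_pos: [0.6058, -0.0063, 0.0142]
tool_rot: [-180.0, -0.3, -169.9]
force: [-8.8, -1.8, 5.6]
grip_width: 0.0006
grasp_force: 4.2
time_s: 20.45
tool_pos: [0.5848, -0.0921, 0.1534]
tool_rot: [-179.9, 0.3, -169.7]
force: [0.3, -0.6, -0.5]
grip_width: 0.0004
grasp_force: 0.0
time_s: 21.08
tool_pos: [0.6043, -0.209, 0.1505]
tool_rot: [180.0, 0.1, -169.8]
force: [-0.3, 0.1, 1.0]
grip_width: 0.0003
grasp_force: 0.0
blue [ 0.6984 -0.0503  0.0364] [ 0.6989 -0.0504] [0.014 0.043] 10.0 rackx 0.6801315104243171
blue [0.6897 0.0092 0.0369] [0.6895 0.0088] [0.013 0.041] 9.1 rackx 0.6809766504275656
blue [0.6784 0.0642 0.0365] [0.6786 0.064 ] [0.013 0.041] 11.1 rackx 0.6796183123279662
blue [ 0.6486 -0.0585  0.0349] [ 0.6565 -0.0573] [0.064 0.047] 9.5 rackx 0.6371597132972417
blue [0.6699 0.1205 0.0361] [0.6698 0.1207] [0.013 0.041] 8.7 rackx 0.6805223089459435
blue [0.639  0.     0.0349] [0.6474 0.0019] [0.063 0.045] 8.8 rackx 0.6382811870992185
blue [0.6272 0.0547 0.0353] [0.6356 0.0569] [0.062 0.045] 10.0 rackx 0.6360076248790661
blue [0.6194 0.1124 0.0356] [0.6275 0.1139] [0.063 0.045] 9.3 rackx 0.6377473682165842
yellow [0.5606 0.2637 0.0367] [0.5605 0.2632] [0.011 0.042] 1.0 rackx 0.5971662528041356
yellow [0.5101 0.262  0.0354] [0.5177 0.2629] [0.063 0.049] 1.6 rackx 0.5548683588213116
```

View pics/t9.png

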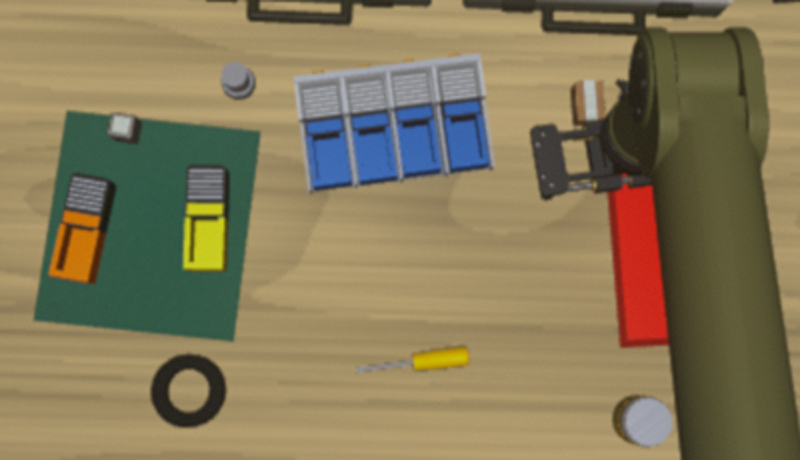

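The four blue modules are flush, with the spare at (418,140) in line with its neighbours to within 1 mm. The force also rose at the stop. The arm is clear of everything, so I hand in.

```bash
python3 -c "
from cell import env
print(env.sign_off())"
```

```text
the job is handed in; nothing more can be done
None
```

I handed the job in at about 21 s on the robot's clock. The orange module lies flat on the red patch, and the blue spare is home in the empty bay, flush with its neighbours to about 1 mm in the last top view. The other modules measured where they began and I saw nothing else out of place, though sign-off returned no verdict.

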